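# Hold the cell tester against its sprung dock contact

### The job

Give the winged lock knob on the metal dock its quarter turn (anticlockwise seen from above) so that the sprung plunger is free. Then lay the small blue cell tester flat on the dock between the guide cheeks, either end first, and push it lengthwise against the plunger until its end is fully home on the two hard stop pads. Finish while still holding it there, pressed firmly but not forced against the stop: do not let go, leave the lock open, and leave the eye loupe, the solder tin and the phone battery where they are.

Things in the scene. Friction and masses are not known exactly. Their poses are not given: they have to be found in the camera images.
- tester_mid (a point): centre of the blue cell tester with two brass studs on top, 55 to 105 g. Box 40 mm wide (its x), 60 mm long (its y), 26 mm high (its z, up); the studs rise 4 mm more. Starts flat on the work surface left of the blue machine, this point 13 mm up. Either end may go first into the dock
- tester: the same tester, origin at the centre of its underside, same axes
- dock: metal dock fixed right of the blue machine. Origin on the work surface below the stop face; x: direction the tester is pushed, y: left of it, z up. White-painted base plate 6 mm thick, 70 mm wide, x -75 to +85 mm; the tester slides on it from the open -x end. Two guide cheeks rise 7 mm above the plate at x -22 to -2 mm, 44 mm apart inside, flaring to about 60 mm at x -34 mm
- stop_block: grey stop block on the dock (same origin and axes): 56 mm wide, top 34 mm above the work surface, x 4 to 25 mm. Its two steel pads (y 9 to 19 mm either side) have their front faces, the hard stop, at x = 0. Tester home: its centre at x = -30 mm, y = 0, 19 mm above the work surface
- plunger (a joint): travel (m) of the sprung plunger along the dock's +x. A 10 mm steel pin, axis at y = 0, 19 mm above the work surface. At 0 its nose stands 10 mm out of the stop face, at 0.010 it is flush (tester home). Its spring pushes back 2 N at 0, 6 N at 0.010 and slides an unheld tester back out. With the lock shut it moves only 2 mm
- lock_knob (a joint): lock knob angle (rad) about the vertical, growing anticlockwise from above. 0: wing, and locking bar below it, lie along the dock's x and block the plunger; 1.5 (end stop): across, plunger free. 1.2 at least is needed for full travel. Starts at 0 to 0.2; light friction (0.06 N m), stays where left
- wing (a point): centre of the lock knob's black wing grip, on the knob's axis, at x = 58 mm, y = 0 of the dock, 48 mm above the work surface. The wing is 34 mm long (its x, turns with the knob), 10 mm thick, 24 mm high (36 to 60 mm above the work surface). Pinch it across its thickness from above
- lens: black eye loupe, 34 mm across and 36 mm high, standing in front of the dock; origin at the centre of its underside; leave alone
- tin: round solder tin, 55 mm across and 12 mm high, lying to the right of the dock; origin at the centre of its underside; leave alone
- cell: flat black phone battery, 38 x 105 x 6 mm, lying to the left of the tester; origin under its centre; leave alone
Mind the look-alikes: they are no part of the job. Of the things that look like the tester, the larger one is meant.

How it is judged:
On the way, in this order (a step that is already met when the one before it is completed fails the run):
1. the lock knob is turned open (at least 1.2 rad) while the plunger is still out (value of joint lock_knob above 1.2 rad and value of joint plunger below 0.003 m), for 0.2 s.
2. the tester's end presses the plunger in by at least 4 mm (value of joint plunger above 0.004 m and contact force between tester and plunger above 0.5 N), for 0.05 s.
At the end, for the whole second after the job is handed in: Lock open (1.2 rad or more); tester flat (0.1 rad) on the dock, in line (0.1 rad), centred within 5 mm, its end within 2 mm of the stop and pressing it with over 0.5 N; plunger in 8.5 mm or more; at rest and still held by the fingers (over 1 N) (value of joint lock_knob above 1.2 rad and value of joint plunger above 0.0085 m and x of tester_mid in the frame of dock between -0.032 and -0.027 m and y of tester_mid in the frame of dock between -0.005 and 0.005 m and height (world z) of tester_mid below 0.023 m and angle between tester's own z axis and vertical below 0.1 rad and angle between the y axis of tester and the x axis of dock, either way round below 0.1 rad and contact force between tester and plunger above 2 N and contact force between tester and stop_block above 0.5 N and contact force between tester and the fingers above 1 N and linear speed of tester below 0.01 m/s); the arm keeps its last pose, push and grip.
It fails at once if the tester is forced against the stop with more than 60 N (contact force between tester and stop_block above 60 N).
It fails at once if the loupe is moved (distance of lens from where it was at the start of the episode above 0.015 m).
It fails at once if the solder tin is moved (distance of tin from where it was at the start of the episode above 0.015 m).
It fails at once if the phone battery is moved (distance of cell from where it was at the start of the episode above 0.015 m).
It also fails if it takes over 69 s, if anything falls off the work surface, if the arm or the gripper's body presses on something with over 40 N, if the wrist force passes 120 N, or if a joint passes its speed limit or range.

### The arm

A 6-joint arm with a two-finger parallel gripper is mounted at the origin on a cart in front of the work surface, level with it; the furniture and walls round the work are solid. World frame = base frame: x ahead of the robot, y to its left, z up, the work surface at z = 0. Lengths are in m, angles in rad, forces in N, time in s.
With the tool pointing down it reaches from about 0.35 to 0.725 m from the base axis. Payload 4.3 kg.
Tool frame: the origin (TCP) lies on the centre line of the jaws, within the pads' length; the fingertips stand manip.finger_overhang ahead of it and the grasp point (between the pads) lies 8 mm behind it (manip.finger_overhang is the distance from the TCP to the fingertips, in m); z points along the fingers, y is the line along which they close (so a half turn about z gives the same grasp; the last joint's range is limited). The gripper opens to 85 mm and grips with 20 to 120 N. Pads are 22 mm wide; open, the fingers measure 114 mm over their backs; the gripper's body (76 mm by 85 mm) begins 54 mm behind the grasp point. The pads swing forward as they close: fully open they stand 13 mm farther back than shut.
Start: joints at [-1.329, 0.377, 0.081, 1.274, 0, 1.46], TCP at [0.198, -0.54, 0.242] pointing down, gripper open.
Joint ranges: [-2.72, 2.72], [-0.84, 1.66], [-1.02, 1.22], [-1.77, 2.12], [-1.37, 1.28], [-3.14, 3.14]. Speed limits (rad/s): [2.57, 2.57, 3.14, 3.14, 3.14, 3.14].

### API

Orientations are given as [roll, pitch, yaw] about the fixed x, y, z axes, in that order (R = Rz(yaw) Ry(pitch) Rx(roll)).
In Python, from cell import status, eyes, workorder, manip gives the robot as it stands.
- The arm moves only by the shell command python3 -m creep 'ROWS' [OPENING]. ROWS is text: rows parted by semicolons, each of 4 numbers parted by spaces: the shift along the tool's x, y, z in mm, then the turn about the tool's z in degrees. In form: x y z twist; .... A call has exactly 10 rows; each row shifts and turns the commanded pose from where the row before left it, along the tool's axes as they then stand; what a row does not reach is not made up. A row lasts 1/12 s, in which the tool goes at most 41.7 mm and 7.16 degrees, less where a joint would pass 70% of its speed; a pose out of reach is approached as far as the arm can. A call is refused whole if a number of a shift passes 41.7 or a number of a turn 7.16, either way. A call with a gripper value outside its range is refused whole. OPENING is the gripper's target within -1 to 1 (fully open at 1, half-way at 0, shut at -1), set as the call begins (- or left out, the last holds). The fingers move at their own pace and stop on an object; the grip force is fixed at half the most. Time passes only in rows, so rows that do not move let the fingers close, or fill a call up. It gives the time, the measured TCP pose, the force, the opening and the grip force at its end, in the units of the state.
- status.state(): the state, without advancing time (a new reading comes with each control period).
- eyes.capture(name): name is "side" or "top"; returns the picture (420x560x3 uint8, red, green, blue); there is no depth.
- eyes.get_calibration(name): a dict with "fx", "fy", "cx", "cy" (pixels), "R" (3x3) and "t" (3): a world point X has camera coordinates R X + t. Camera axes: x right, y down, z forward; pixel columns grow to the right and rows downward; lengths in m; the calibration is good to about 2 mm. A picture is of the moment at which its call begins. get_calibration takes no time and is no camera call.
- workorder.finish_job(): hands the job in; it is judged then, once.
The state is a dict: "time_s": time; "qpos": joint angles; "qd": joint speeds; "tau": joint torques, N m; "eef_pos": TCP position; "orientation": TCP orientation; "wrist_force": force on the tool from outside, world axes, zero at the start; "wrist_torque": the same for the moment, N m; "finger_gap": finger opening in m; "grip_force": force on a finger pad.
Only numpy, scipy, OpenCV 4.12 (cv2) and the standard library are available. Lean on these libraries where they do the work, as an engineer would, in place of code of your own. Each camera call takes 0.05 s, during which the arm holds its last target. There are 200 camera calls.

## Working session

There is one attempt and no reset: what is moved stays moved. The work goes in short steps, Python scripts to look and compute and a shell command to move; the robot and the scene stay as the last step left them, time stands still between calls to the robot, and variables do not carry over. Pictures are saved under pics/ and viewed, at most 10 in all, crops included, and the job is handed in when it is done.

```bash
ls; mkdir -p pics; python3 - <<'E'
from cell import status,eyes,manip
import cv2,numpy as np
for n in("side","top"):
    im=eyes.capture(n); cv2.imwrite(f"pics/{n}0.png",im[:,:,::-1])
    c=eyes.get_calibration(n); print(n,c["fx"],c["cx"],c["cy"],np.round(c["R"],3).tolist(),np.round(c["t"],3))
s=status.state(); print(s["time_s"],s["eef_pos"],s["orientation"],s["finger_gap"],manip.finger_overhang)
E
```

```text
pics
side 391.85383241892913 273.8934599865439 211.4142517166688 [[-0.984, -0.175, 0.007], [-0.125, 0.673, -0.729], [0.123, -0.718, -0.685]] [0.368 0.14  1.167]
top 464.9457940498197 288.91311426345516 203.80304183670594 [[-0.013, -1.0, -0.009], [-0.992, 0.014, -0.124], [0.124, 0.008, -0.992]] [-0.064  0.388  1.768]
0.1 [ 0.1980112  -0.53922711  0.24143963] [-3.13974781e+00 -1.75216417e-04  3.51839660e-01] 0.08546131180184156 0.011
```

View pics/top0.png

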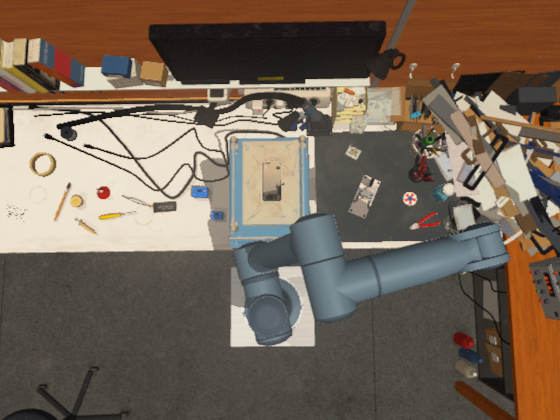

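View pics/side0.png

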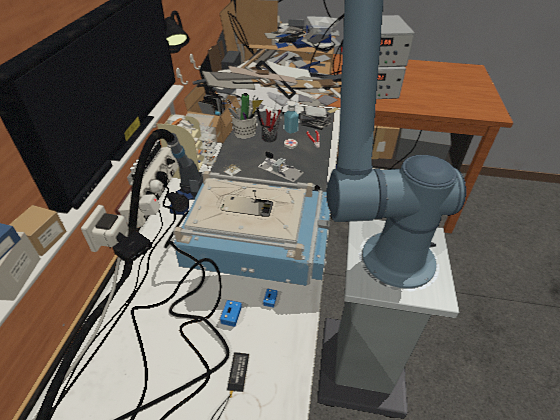

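```bash
cat > h.py <<'E'
from cell import status,eyes
import cv2,numpy as np
def cast(n,px,z):
    c=eyes.get_calibration(n);R=np.array(c["R"]);t=np.array(c["t"])
    d=R.T@np.array([(px[0]-c["cx"])/c["fx"],(px[1]-c["cy"])/c["fy"],1]);o=-R.T@t
    return o+d*(z-o[2])/d[2]
def proj(n,X):
    c=eyes.get_calibration(n);p=np.array(c["R"])@X+np.array(c["t"])
    return np.array([c["fx"]*p[0]/p[2]+c["cx"],c["fy"]*p[1]/p[2]+c["cy"]])
def crop(im,x0,y0,w,h,k): return cv2.resize(im[y0:y0+h,x0:x0+w],None,fx=k,fy=k,interpolation=cv2.INTER_CUBIC)
E
python3 - <<'E'
from h import *
a=cv2.imread("pics/top0.png");b=cv2.imread("pics/side0.png")
m=np.vstack([np.hstack([crop(a,330,140,100,75,4),crop(a,150,165,100,75,4)]),np.hstack([crop(b,225,125,100,75,4),crop(b,205,275,100,75,4)])])
cv2.imwrite("pics/c0.png",m)
for n,im,(x0,y0,x1,y1) in(("top",a,(185,180,228,225)),("side",b,(210,280,285,335))):
    hsv=cv2.cvtColor(im,cv2.COLOR_BGR2HSV);mk=cv2.inRange(hsv,(100,130,50),(125,255,255))
    k=np.zeros_like(mk);k[y0:y1,x0:x1]=mk[y0:y1,x0:x1]
    for c in cv2.findContours(k,cv2.RETR_EXTERNAL,cv2.CHAIN_APPROX_NONE)[0]:
        if cv2.contourArea(c)>20:
            M=cv2.moments(c);u=(M["m10"]/M["m00"],M["m01"]/M["m00"])
            print(n,cv2.contourArea(c),np.round(u,1),cv2.minAreaRect(c),np.round(cast(n,u,.022),4))
E
```

```text
top 113.5 [199.8 191.7] ((199.5, 191.5), (9.0, 15.0), 90.0) [0.4391 0.2754 0.022 ]
side 349.0 [230.5 312.7] ((230.3500213623047, 312.45001220703125), (16.127614974975586, 25.298219680786133), 18.434947967529297) [0.4368 0.2816 0.022 ]
side 160.0 [270.  297.5] ((269.7647399902344, 297.4411926269531), (11.399174690246582, 17.46256446838379), 14.03624439239502) [0.3457 0.2181 0.022 ]
```

View pics/c0.png

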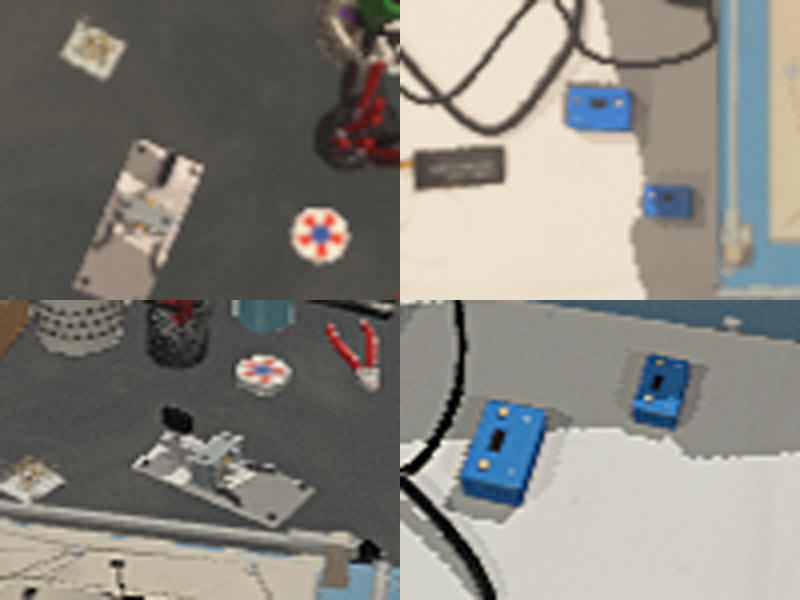

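```bash
python3 - <<'E'
from h import *
T={"BL":(366.2,174.5),"BR":(380.7,181.2),"FL":(348.7,212.5)}
S={"BR":(258.2,165.7),"FL":(293,181.7),"FR?":(303.5,172.5)}
for k,v in T.items(): print("top",k,np.round(cast("top",v,.006),4))
S={"c1":(258.2,165.7),"c2":(293,181.7),"c3":(303.5,172.5)}
for k,v in S.items(): print("side",k,np.round(cast("side",v,.006),4))
print("wing top",cast("top",(371.7,182),.06),"side",cast("side",(225+178/4,125+118/4),.048))
b=cv2.imread("pics/top0.png")
cv2.imwrite("pics/c1.png",np.vstack([crop(b,335,165,60,55,10)]))
c=cv2.imread("pics/top0.png")
E
```

```text
top BL [ 0.5003 -0.3737  0.006 ]
top BR [ 0.4729 -0.4294  0.006 ]
top FL [ 0.3517 -0.3009  0.006 ]
side c1 [ 0.4998 -0.3672  0.006 ]
side c2 [ 0.3563 -0.2958  0.006 ]
side c3 [ 0.3255 -0.3569  0.006 ]
wing top [ 0.46104645 -0.38484288  0.06      ] side [ 0.46009093 -0.38827773  0.048     ]
```

View pics/c1.png

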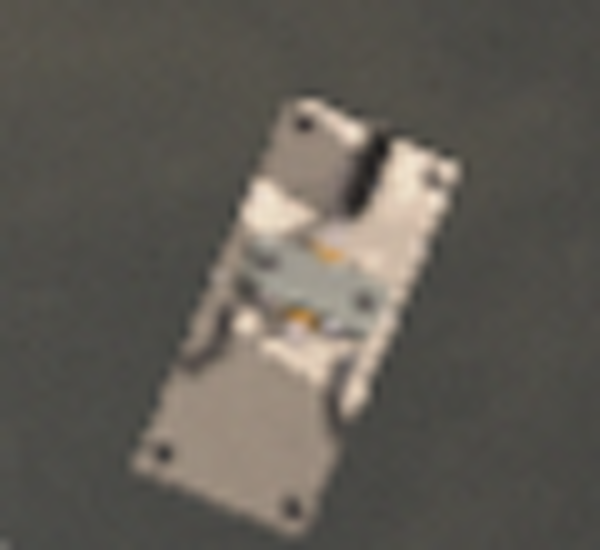

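```bash
python3 -m creep '33 -5.8 6 0;33 -5.8 6 0;33 -5.8 6 0;33 -5.8 6 0;33 -5.8 6 0;33 -5.8 6 0;33 -5.8 6 0;33 -5.8 6 0;33 -5.8 6 0;0 0 0 0'; python3 -m creep '0 0 0 7;0 0 0 7;0 0 0 7;0 0 0 7;0 0 0 7;0 0 0 7;0 0 0 0;0 0 0 0;0 0 0 0;0 0 0 0'; python3 - <<'E'
from h import *
s=status.state();print(s["eef_pos"],s["orientation"],s["qpos"],s["wrist_force"])
cv2.imwrite("pics/top1.png",eyes.capture("top")[:,:,::-1]);cv2.imwrite("pics/side1.png",eyes.capture("side")[:,:,::-1])
a=cv2.imread("pics/top1.png");b=cv2.imread("pics/side1.png")
cv2.imwrite("pics/c2.png",np.hstack([crop(a,310,140,130,190,3),crop(b,225,90,130,190,3)]))
E
```

```text
time_s: 0.93
eef_pos: [0.4627, -0.3843, 0.1862]
orientation: [-3.138, -0.002, 0.358]
wrist_force: [-1.0, 0.2, -1.0]
finger_gap: 0.0854
grip_force: 0.0
time_s: 1.77
eef_pos: [0.4588, -0.3885, 0.1882]
orientation: [-3.142, 0.0, -0.38]
wrist_force: [0.5, 0.3, 0.0]
finger_gap: 0.0853
grip_force: 0.0
[ 0.45880281 -0.38850202  0.18820232] [-3.14158595e+00  2.08000067e-04 -3.79627280e-01] [-8.08063665e-01  4.49353354e-01  4.99410390e-02  1.17157600e+00
 -8.03136557e-05  2.71315628e+00] [0.48158425 0.28689728 0.0344275 ]
```

View pics/c2.png

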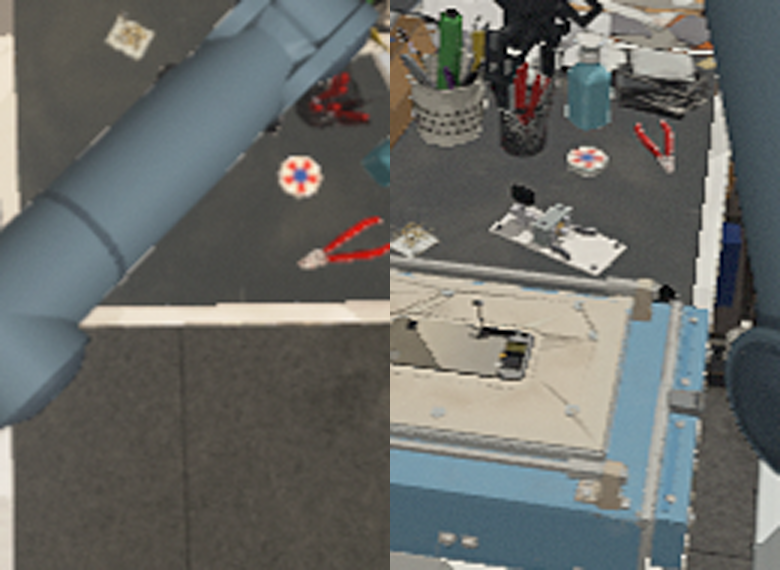

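```bash
python3 - <<'E'
from h import *
print(cast("side",(316.7,187.7),.03),cast("top",(410,198),.012))
E
python3 -m creep '0 0 17 0;0 0 17 0;0 0 17 0;0 0 17 0;0 0 17 0;0 0 17 0;0 0 17 0;0 0 17 0;0 0 3 0;0 0 0 0'; python3 -m creep '0 0 0 0;0 0 0 0;0 0 0 0;0 0 0 0;0 0 0 0;0 0 0 0;0 0 0 0;0 0 0 0;0 0 0 0;0 0 0 0' -1
```

```text
[ 0.26769462 -0.24846317  0.03      ] [ 0.40419026 -0.53911123  0.012     ]
time_s: 2.7
eef_pos: [0.458, -0.3875, 0.0481]
orientation: [-3.14, 0.003, -0.381]
wrist_force: [-0.3, -0.3, -0.1]
finger_gap: 0.0853
grip_force: 0.0
time_s: 3.53
eef_pos: [0.4609, -0.3846, 0.0502]
orientation: [-3.133, -0.002, -0.379]
wrist_force: [3.4, 10.9, 8.4]
finger_gap: 0.0086
grip_force: 59.6
```

```bash
python3 -m creep '1.5 -3 0 0;0 0 0 -4;0 0 0 -4;0 0 0 -4;0 0 0 -4;0 0 0 -4;0 0 0 -4;0 0 0 -4;0 0 0 -4;0 0 0 -4'; python3 -m creep '0 0 0 -4;0 0 0 -4;0 0 0 -4;0 0 0 -4;0 0 0 -4;0 0 0 -4;0 0 0 -4;0 0 0 -4;0 0 0 -4;0 0 0 -4'; python3 -m creep '0 0 0 -4;0 0 0 0;0 0 0 0;0 0 0 0;0 0 0 0;0 0 0 0;0 0 0 0;0 0 0 0;0 0 0 0;0 0 0 0';python3 -c "
from cell import status;s=status.state();print(s['wrist_torque'],s['eef_pos'],s['qpos'])"
```

```text
time_s: 4.37
eef_pos: [0.4611, -0.3859, 0.0502]
orientation: [-3.141, 0.0, 0.251]
wrist_force: [-2.3, 1.6, 5.6]
finger_gap: 0.0083
grip_force: 59.4
time_s: 5.2
eef_pos: [0.4621, -0.3873, 0.0503]
orientation: [3.139, 0.001, 0.948]
wrist_force: [-0.3, -1.3, 2.2]
finger_gap: 0.0085
grip_force: 58.9
time_s: 6.03
eef_pos: [0.4623, -0.3873, 0.0502]
orientation: [3.139, 0.001, 1.014]
wrist_force: [1.2, -2.2, 5.4]
finger_gap: 0.0084
grip_force: 59.4
[-0.45396177 -0.18787522  0.02201872] [ 0.46225843 -0.38733958  0.05019535] [-8.02381296e-01  5.51230478e-01 -1.61592845e-01  8.55256172e-01
 -4.32996575e-04  1.32504016e+00]
```

```bash
python3 -m creep '0 0 0 -3;0 0 0 0;0 0 0 0;0 0 0 0;0 0 0 0;0 0 0 0;0 0 0 0;0 0 0 0;0 0 0 0;0 0 0 0';python3 -c "
from cell import status;s=status.state();print(s['wrist_torque'])"
```

```text
time_s: 6.87
eef_pos: [0.4624, -0.3874, 0.0502]
orientation: [3.139, 0.001, 1.066]
wrist_force: [0.9, -3.0, 5.5]
finger_gap: 0.0082
grip_force: 59.5
[-0.52070131 -0.23277792  0.06025898]
```

```bash
python3 -m creep '0 0 0 0;0 0 0 0;0 0 0 0;0 0 0 0;0 0 0 0;0 0 0 0;0 0 -5 0;0 0 -15 0;0 0 -20 0;0 0 -20 0' 1; python3 -m creep '0 0 -24 -3;0 0 -24 -3;0 0 -24 -3;0 0 -24 -3;0 0 -24 -3;0 0 -24 -3;0 0 -24 -3;0 0 -24 -3;0 0 0 -3;0 0 0 -2'
```

```text
time_s: 7.7
eef_pos: [0.461, -0.3858, 0.1098]
orientation: [-3.14, -0.0, 1.067]
wrist_force: [0.6, -0.3, 0.8]
finger_gap: 0.0853
grip_force: 0.0
time_s: 8.53
eef_pos: [0.4622, -0.387, 0.3041]
orientation: [3.138, 0.003, 1.576]
wrist_force: [-0.2, -0.0, -1.2]
finger_gap: 0.0853
grip_force: 0.0
```

```bash
python3 -m creep '37 -1.5 0 0;37 -1.5 0 0;37 -1.5 0 0;37 -1.5 0 0;37 -1.5 0 0;37 -1.5 0 0;37 -1.5 0 0;37 -1.5 0 0;37 -1.5 0 0;37 -1.5 0 0'; python3 - <<'E'
from h import *
cv2.imwrite("pics/s2.png",eyes.capture("side")[:,:,::-1])
E
python3 -m creep '37 -1.5 0 0;37 -1.5 0 0;37 -1.5 0 0;37 -1.5 0 0;37 -1.5 0 0;37 -1.5 0 0;37 -1.5 0 0;0 0 0 0;0 0 0 0;0 0 0 0'
python3 - <<'E'
from h import *
a=eyes.capture("top")[:,:,::-1];cv2.imwrite("pics/top2.png",a);b=eyes.capture("side")[:,:,::-1];cv2.imwrite("pics/side2.png",b)
cv2.imwrite("pics/c3.png",np.vstack([np.hstack([crop(a,320,165,80,75,5),crop(b,245,130,80,75,5)]),np.hstack([crop(a,180,175,80,45,5),crop(b,200,270,80,45,5)])]))
E
```

```text
time_s: 9.37
eef_pos: [0.4449, -0.0146, 0.3019]
orientation: [3.141, 0.0, 1.573]
wrist_force: [1.1, -0.3, -0.4]
finger_gap: 0.0853
grip_force: 0.0
time_s: 10.25
eef_pos: [0.4342, 0.2423, 0.3014]
orientation: [3.142, 0.001, 1.574]
wrist_force: [0.8, -0.1, -0.2]
finger_gap: 0.0854
grip_force: 0.0
```

View pics/c3.png

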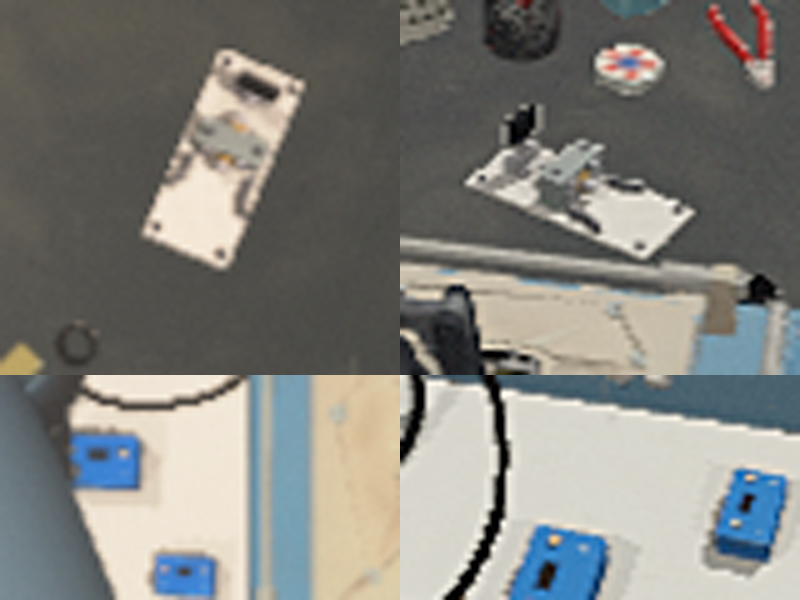

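```bash
python3 - <<'E'
from h import *
P=[cast("side",(205+(x-400)/4,275+(y-300)/4),.026)[:2] for x,y in((490,400),(547,405),(527,482),(465,470))]
print("side top",np.round(P,4).tolist(),np.mean(P,0), [np.degrees(np.arctan2(*(P[i]-P[j]))) for i,j in((3,0),(2,1))])
Q=[cast("top",(150+(x-400)/4,165+y/4),.026)[:2] for x,y in((569,85),(633,86),(631,122),(567,121))]
print("top top",np.round(Q,4).tolist(),np.mean(Q,0))
print("studs",[cast("side",(205+(x-400)/4,275+(y-300)/4),.03) for x,y in((503,411),(484,464))],[cast("top",(150+(x-400)/4,165+y/4),.03) for x,y in((572,98),(626,93))])
print("lens",cast("top",(320+77/5,165+340/5),.036))
a=cv2.imread("pics/top2.png");hsv=cv2.cvtColor(a,cv2.COLOR_BGR2HSV)
m=cv2.inRange(hsv,(0,0,150),(180,80,255));k=np.zeros_like(m);k[172:222,343:385]=m[172:222,343:385]
k=cv2.morphologyEx(k,cv2.MORPH_OPEN,np.ones((2,2)))
c=cv2.convexHull(np.vstack([c for c in cv2.findContours(k,0,1)[0] if cv2.contourArea(c)>8]))
r=cv2.boxPoints(cv2.minAreaRect(c));W=np.array([cast("top",p,.006)[:2] for p in r]);print(r.tolist(),np.round(W,4).tolist(),W.mean(0))
b=cv2.imread("pics/side2.png");hs=[(467,183),(650,258),(695,213)]
print([np.round(cast("side",(245+(x-400)/5,130+y/5),.006),4).tolist() for x,y in hs])
E
```

```text
side top [[0.4533, 0.2483], [0.4157, 0.2454], [0.4148, 0.3028], [0.4553, 0.3015]] [0.43476109 0.27450205] [np.float64(2.1305245321994755), np.float64(-0.9355519161015055)]
top top [[0.4604, 0.304], [0.4585, 0.2419], [0.4233, 0.2435], [0.4252, 0.3055]] [0.4418276 0.2736982]
studs [array([0.44184153, 0.25751248, 0.03      ]), array([0.44367577, 0.29755065, 0.03      ])] [array([0.4469491 , 0.30003166, 0.03      ]), array([0.45107318, 0.24784319, 0.03      ])]
lens [ 0.27110137 -0.24463903  0.036     ]
[[348.67242431640625, 212.43106079101562], [364.7069091796875, 175.01727294921875], [381.8448486328125, 182.36209106445312], [365.81036376953125, 219.77587890625]] [[0.3519, -0.3008], [0.4983, -0.3678], [0.4682, -0.4337], [0.3224, -0.3662]] [ 0.41023595 -0.36714468]
[[0.4979, -0.3618, 0.006], [0.3493, -0.2977, 0.006], [0.3236, -0.3567, 0.006]]
```

```bash
python3 -m creep '20 2.5 25 0;20 2.5 25 0;0 0 25 0;0 0 25 0;0 0 25 0;0 0 25 0;0 0 25 0;0 0 25 0;0 0 20 0;0 0 0 0' 0.4;  python3 -m creep '0 0 15 0;0 0 15 0;0 0 9 0;0 0 0 0;0 0 0 0;0 0 0 0;0 0 0 0;0 0 0 0;0 0 0 0;0 0 0 0'; python3 - <<'E'
from h import *
a=eyes.capture("top")[:,:,::-1];b=eyes.capture("side")[:,:,::-1]
cv2.imwrite("pics/c4.png",np.hstack([crop(a,160,155,80,75,5),crop(b,195,250,80,75,5)]))
E
```

```text
time_s: 11.18
eef_pos: [0.4365, 0.2797, 0.0775]
orientation: [-3.135, 0.004, 1.571]
wrist_force: [-1.4, -0.1, 0.7]
finger_gap: 0.0596
grip_force: 0.0
time_s: 12.02
eef_pos: [0.4394, 0.2828, 0.0427]
orientation: [3.141, -0.0, 1.574]
wrist_force: [-0.2, 0.5, -1.0]
finger_gap: 0.0598
grip_force: 0.0
```

View pics/c4.png

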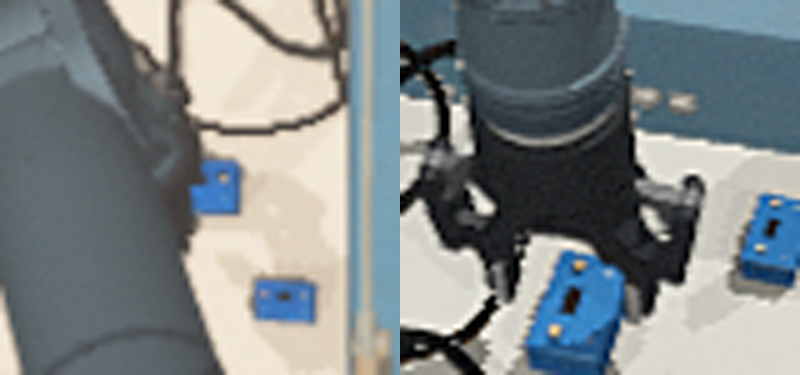

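```bash
python3 - <<'E'
from h import *
for X in((.4394,.2828,.0427),(.4394+.037,.2828,.037),(.4394-.037,.2828,.037),(.438,.274,.026)):
    p=proj("side",np.array(X));print(p,(p-[195,250])*5+[400,0])
print(cast("side",(195+103/5,250+295/5),.037),cast("side",(195+237/5,250+315/5),.037))
E
```

```text
[228.79431712 308.46013364] [568.97158561 292.30066821]
[214.84399751 307.45352895] [499.21998757 287.26764476]
[243.19916527 312.00516455] [640.99582635 310.02582274]
[230.67618215 309.26531266] [578.38091075 296.3265633 ]
[0.47322997 0.28683854 0.037     ] [0.40371222 0.28595733 0.037     ]
```

```bash
python3 -m creep '0 0 7 0;0 0 7 0;0 0 7 0;0 0 0 0;0 0 0 0;0 0 0 0;0 0 0 0;0 0 0 0;0 0 0 0;0 0 0 0';  python3 -m creep '0 0 0 0;0 0 0 0;0 0 0 0;0 0 0 0;0 0 0 0;0 0 0 0;0 0 0 0;0 0 0 0;0 0 0 0;0 0 0 0' -1
```

```text
time_s: 12.95
eef_pos: [0.4394, 0.2828, 0.0215]
orientation: [3.141, -0.0, 1.574]
wrist_force: [0.1, 0.1, -1.0]
finger_gap: 0.0599
grip_force: 0.0
time_s: 13.78
eef_pos: [0.4395, 0.2828, 0.0219]
orientation: [3.141, -0.0, 1.574]
wrist_force: [-1.4, -0.8, 5.8]
finger_gap: 0.0386
grip_force: 59.9
```

```bash
python3 -m creep '0 0 -15 0;0 0 -27 0;0 0 -30 0;0 0 -30 0;0 0 -30 0;0 0 -30 0;0 0 -30 0;0 0 -30 0;0 0 -30 0;0 0 -30 0';  python3 -m creep '-38 -6 0 0;-38 -6 0 0;-38 -6 0 0;-38 -6 0 0;-38 -6 0 0;-38 -6 0 0;-38 -6 0 0;-38 -6 0 0;-38 -6 0 0;-38 -6 0 0';python3 -m creep '-38 -6 0 0;-38 -6 0 0;-38 -6 0 0;-38 -6 0 0;-38 -6 0 0;-38 -6 0 0;0 0 0 -6;0 0 0 -6;0 0 0 -6;0 0 0 -6';python3 -m creep '0 0 0 -6;0 0 0 -6;0 0 0 -6;0 0 0 -6;0 0 0 -6;0 0 0 -6;0 0 0 -5.5;0 0 0 0;0 0 0 0;0 0 0 0'
```

```text
time_s: 14.62
eef_pos: [0.4386, 0.2825, 0.3043]
orientation: [-3.141, 0.0, 1.574]
wrist_force: [0.3, -0.0, -0.6]
finger_gap: 0.0384
grip_force: 59.7
time_s: 15.45
eef_pos: [0.3793, -0.099, 0.3031]
orientation: [3.142, -0.0, 1.574]
wrist_force: [2.0, -1.0, -0.5]
finger_gap: 0.0389
grip_force: 59.7
time_s: 16.28
eef_pos: [0.3444, -0.3257, 0.3027]
orientation: [-3.141, -0.001, 1.997]
wrist_force: [0.7, -0.1, -0.6]
finger_gap: 0.0387
grip_force: 59.8
time_s: 17.12
eef_pos: [0.3447, -0.3254, 0.3031]
orientation: [3.141, -0.0, 2.715]
wrist_force: [-0.4, 0.2, -1.8]
finger_gap: 0.0388
grip_force: 59.8
```

```bash
python3 -m creep '1.3 -6.8 29 0;0 0 29 0;0 0 29 0;0 0 29 0;0 0 29 0;0 0 29 0;0 0 29 0;0 0 29 0;0 0 27 0;0 0 0 0'; python3 -m creep '0 0 0 0;0 0 0 0;0 0 0 0;0 0 0 0;0 0 0 0;0 0 0 0;0 0 0 0;0 0 0 0;0 0 0 0;0 0 0 0'; python3 - <<'E'
from h import *
a=eyes.capture("top")[:,:,::-1];b=eyes.capture("side")[:,:,::-1]
cv2.imwrite("pics/c5.png",np.hstack([crop(a,330,165,80,75,5),crop(b,245,130,80,75,5)]))
E
```

```text
time_s: 17.95
eef_pos: [0.338, -0.3277, 0.0398]
orientation: [3.138, -0.008, 2.715]
wrist_force: [-1.1, 1.1, -1.5]
finger_gap: 0.0388
grip_force: 59.9
time_s: 18.78
eef_pos: [0.3408, -0.3312, 0.0443]
orientation: [-3.142, -0.0, 2.717]
wrist_force: [-0.9, 0.7, -0.8]
finger_gap: 0.0387
grip_force: 59.9
```

View pics/c5.png

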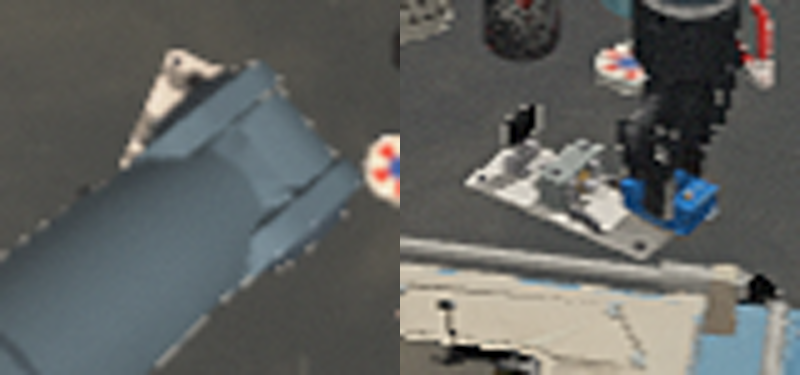

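```bash
python3 -m creep '0 0 3 0;0 0 3 0;0 0 3 0;0 0 3 0;0 0 3 0;0 0 1 0;0 0 0 0;0 0 0 0;0 0 0 0;0 0 0 0'; python3 -m creep '-2 0 0 0;-2 0 0 0;-2 0 0 0;-2 0 0 0;-2 0 0 0;-2 0 0 0;0 0 0 0;0 0 0 0;0 0 0 0;0 0 0 0'
```

```text
time_s: 19.72
eef_pos: [0.3409, -0.3313, 0.0284]
orientation: [-3.141, 0.0, 2.717]
wrist_force: [0.9, 1.0, -1.3]
finger_gap: 0.0386
grip_force: 59.9
time_s: 20.55
eef_pos: [0.3516, -0.3361, 0.0283]
orientation: [-3.142, -0.0, 2.717]
wrist_force: [0.1, 0.5, -1.0]
finger_gap: 0.0387
grip_force: 59.9
```

```bash
python3 -m creep '-2 0 0 0;-2 0 0 0;-2 0 0 0;-2 0 0 0;-2 0 0 0;0 0 0 0;0 0 0 0;0 0 0 0;0 0 0 0;0 0 0 0'; python3 -m creep '-1 0 0 0;-1 0 0 0;-1 0 0 0;-1 0 0 0;-1 0 0 0;-1 0 0 0;0 0 0 0;0 0 0 0;0 0 0 0;0 0 0 0'
```

```text
time_s: 21.38
eef_pos: [0.3596, -0.3394, 0.028]
orientation: [3.141, -0.003, 2.716]
wrist_force: [-4.5, 2.1, 2.4]
finger_gap: 0.0387
grip_force: 60.6
time_s: 22.22
eef_pos: [0.3601, -0.3395, 0.0278]
orientation: [-3.14, -0.013, 2.715]
wrist_force: [-17.5, 7.5, 17.7]
finger_gap: 0.0388
grip_force: 62.5
```

```bash
python3 - <<'E'
from h import *
b=eyes.capture("side")[:,:,::-1];a=eyes.capture("top")[:,:,::-1];cv2.imwrite("pics/side6.png",b);cv2.imwrite("pics/top6.png",a)
cv2.imwrite("pics/c6.png",crop(b,255,140,66,50,12))
E
```

```text
(no output)
```

View pics/c6.png

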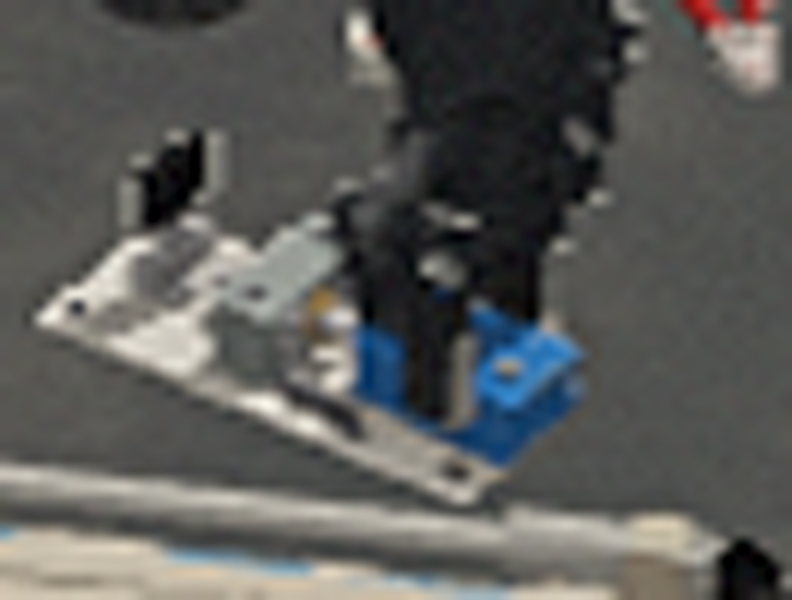

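```bash
python3 - <<'E'
from h import *
O=np.array([.406,-.359]);u=np.array([.911,-.412]);n=np.array([.412,.911])
def d(l,x,y,z):
    P=cast("side",(255+x/12-.46,140+y/12-.46),z)[:2]-O;print(l,np.round([P@u*1e3,P@n*1e3],1))
d("plate BL",37,320,.006);d("plate FL",475,503,.006)
d("rear bottom L",500,467,.006);d("rear top L",503,405,.032);d("rear top R",585,355,.032);d("front L top",357,325,.032);d("front L bot",357,393,.006)
d("flare end L",355,437,.013);d("cheek back L",285,380,.013)
d("stud rear",510,367,.036)
d("block TL near",265,303,.034)
E
```

```text
plate BL [88.8 35. ]
plate FL [-73.9  33.6]
rear bottom L [-70.8  14.5]
rear top L [-72.1  17.1]
rear top R [-79.4 -18.2]
front L top [-14.2   8.8]
front L bot [-14.8   8.6]
flare end L [-31.2  35. ]
cheek back L [ 2.1 23.6]
stud rear [-66.5   4.5]
block TL near [13.7 17.9]
```

```bash
python3 - <<'E'
from h import *
s=status.state();F=s["wrist_force"];T=s["wrist_torque"]
u=np.array([.911,-.412,0]);n=np.array([.412,.911,0])
print("F",F@u,F@n,F[2],"T",T@u,T@n,T[2],s["eef_pos"],s["orientation"])
O=np.array([.406,-.359,0])
def px(x,y,z): return np.round((proj("side",O+u*x+n*y+[0,0,z])-[255,140]+.46)*12)
for c in((-.0445,0),(-.038,0)):
  print(c,[ (a,b,z,px(c[0]+a,c[1]+b,z).tolist()) for a in(.03,-.03) for b in(.02,-.02) for z in(.006,.032)])
print("nose",px(-.01,0,.019),"flares",px(-.034,-.03,.013),px(-.034,.03,.013),px(-.022,.022,.013),px(-.022,-.022,.013))
E
```

```text
F -18.84960634050423 -1.1295048901723934 16.680961315929643 T -0.1891672918033824 3.5793966792065004 -0.15212618470745537 [ 0.36009997 -0.33948331  0.02783258] [-3.14034625 -0.01307606  2.71492818]
(-0.0445, 0) [(0.03, 0.02, 0.006, [336.0, 411.0]), (0.03, 0.02, 0.032, [338.0, 343.0]), (0.03, -0.02, 0.006, [406.0, 347.0]), (0.03, -0.02, 0.032, [409.0, 280.0]), (-0.03, 0.02, 0.006, [501.0, 481.0]), (-0.03, 0.02, 0.032, [505.0, 413.0]), (-0.03, -0.02, 0.006, [569.0, 414.0]), (-0.03, -0.02, 0.032, [574.0, 346.0])]
(-0.038, 0) [(0.03, 0.02, 0.006, [318.0, 404.0]), (0.03, 0.02, 0.032, [320.0, 336.0]), (0.03, -0.02, 0.006, [389.0, 340.0]), (0.03, -0.02, 0.032, [391.0, 272.0]), (-0.03, 0.02, 0.006, [482.0, 473.0]), (-0.03, 0.02, 0.032, [486.0, 405.0]), (-0.03, -0.02, 0.006, [551.0, 407.0]), (-0.03, -0.02, 0.032, [556.0, 339.0])]
nose [360. 340.] flares [477. 335.] [372. 432.] [353. 405.] [431. 334.]
```

```bash
cat > f.py <<'E'
from cell import status
import numpy as np
s=status.state();F=s["wrist_force"];T=s["wrist_torque"];u=np.array([.911,-.412,0]);n=np.array([.412,.911,0]);P=s["eef_pos"]-np.array([.409,-.362,0])
print("F u n z",np.round([F@u,F@n,F[2]],1),"T",np.round([T@u,T@n,T[2]],2),"P mm",np.round([P@u*1e3,P@n*1e3,P[2]*1e3],1))
E
python3 -m creep '2 0 0 0;2 0 0 0;2 0 0 0;2 0 -1 0;2 0 -1 0;0 0 0 0;0 0 0 0;0 0 0 0;0 0 0 0;0 0 0 0'; python3 f.py;python3 -m creep '-2 0 0 0;-2 0 0 0;-2 0 0 0;0 0 0 0;0 0 0 0;0 0 0 0;0 0 0 0;0 0 0 0;0 0 0 0;0 0 0 0'; python3 f.py; python3 -m creep '-1 0 0 0;-1 0 0 0;0 0 0 0;0 0 0 0;0 0 0 0;0 0 0 0;0 0 0 0;0 0 0 0;0 0 0 0;0 0 0 0'; python3 f.py
```

```text
time_s: 23.15
eef_pos: [0.3576, -0.3389, 0.0304]
orientation: [-3.141, 0.001, 2.717]
wrist_force: [-0.4, 0.7, -1.1]
finger_gap: 0.0386
grip_force: 59.9
F u n z [-0.7  0.5 -1.1] T [ 0.08 -0.01  0.01] P mm [-56.3  -0.2  30.4]
time_s: 23.98
eef_pos: [0.3601, -0.3396, 0.0296]
orientation: [-3.141, -0.006, 2.716]
wrist_force: [-6.3, 2.9, 3.8]
finger_gap: 0.0385
grip_force: 61.0
F u n z [-6.9  0.   3.8] T [-0.14  1.42 -0.16] P mm [-53.8   0.3  29.6]
time_s: 24.82
eef_pos: [0.3646, -0.341, 0.03]
orientation: [3.14, -0.0, 2.717]
wrist_force: [0.7, 4.9, -2.5]
finger_gap: 0.0388
grip_force: 59.5
F u n z [-1.4  4.8 -2.5] T [1.12 0.35 0.13] P mm [-49.1   0.8  30. ]
```

```bash
python3 -m creep '0 1 0 0;0 1 0 0;0 0 0 0;0 0 0 0;0 0 0 0;0 0 0 0;0 0 0 0;0 0 0 0;0 0 0 0;0 0 0 0'; python3 f.py;python3 -m creep '-1 0 0 0;-1 0 0 0;-1 0 0 0;-1 0 0 0;0 0 0 0;0 0 0 0;0 0 0 0;0 0 0 0;0 0 0 0;0 0 0 0'; python3 f.py
```

```text
time_s: 25.65
eef_pos: [0.3653, -0.3403, 0.0304]
orientation: [-3.141, 0.0, 2.717]
wrist_force: [0.7, 0.1, -1.7]
finger_gap: 0.0385
grip_force: 60.0
F u n z [ 0.6  0.3 -1.7] T [ 0.04 -0.01  0.04] P mm [-48.7   1.8  30.4]
time_s: 26.48
eef_pos: [0.369, -0.3418, 0.0303]
orientation: [-3.142, 0.0, 2.717]
wrist_force: [-0.0, -0.3, -1.4]
finger_gap: 0.0388
grip_force: 60.0
F u n z [ 0.1 -0.3 -1.4] T [0.01 0.01 0.05] P mm [-44.8   1.9  30.3]
```

```bash
python3 -m creep '-1 0 0.5 0;-1 0 0.5 0;-1 0 0 0;-1 0 0 0;0 0 0 0;0 0 0 0;0 0 0 0;0 0 0 0;0 0 0 0;0 0 0 0' | head -0; python3 f.py;python3 -m creep '-1 0 0.5 0;-1 0 0 0;-1 0 0 0;-1 0 0 0;0 0 0 0;0 0 0 0;0 0 0 0;0 0 0 0;0 0 0 0;0 0 0 0' |head -0; python3 f.py
```

```text
F u n z [-2.8 -1.2 -0.7] T [-0.01  0.62 -0.01] P mm [-41.1   2.1  29.2]
F u n z [-5.5  0.8  0.7] T [0.13 0.93 0.  ] P mm [-37.    2.   28.8]Exception ignored on flushing sys.stdout:
BrokenPipeError: [Errno 32] Broken pipe
Exception ignored on flushing sys.stdout:
BrokenPipeError: [Errno 32] Broken pipe
```

```bash
python3 -m creep '-1 0 0 0;-1 0 0 0;-1 0 0 0;-1 0 0 0;0 0 0 0;0 0 0 0;0 0 0 0;0 0 0 0;0 0 0 0;0 0 0 0' >/dev/null; python3 f.py;python3 -m creep '-1 0 0 0;-1 0 0 0;-1 0 0 0;0 0 0 0;0 0 0 0;0 0 0 0;0 0 0 0;0 0 0 0;0 0 0 0;0 0 0 0' >/dev/null; python3 f.py
```

```text
F u n z [-8.  -1.1  2.3] T [-0.06  1.59  0.02] P mm [-34.6   2.   28.5]
F u n z [-13.9  -1.5   6.8] T [-0.26  2.64  0.15] P mm [-34.5   2.1  28. ]
```

```bash
python3 -m creep '-1 0 0 0;-1 0 0 0;0 0 0 0;0 0 0 0;0 0 0 0;0 0 0 0;0 0 0 0;0 0 0 0;0 0 0 0;0 0 0 0' >/dev/null; python3 f.py; python3 - <<'E'
from h import *
b=eyes.capture("side")[:,:,::-1];cv2.imwrite("pics/side7.png",b)
cv2.imwrite("pics/c7.png",crop(b,255,140,66,50,12))
u=np.array([.911,-.412,0]);n=np.array([.412,.911,0]);O=np.array([.406,-.359,0])
for x in(-.06,-.065): print([np.round((proj("side",O+u*x+n*y+[0,0,z])-[255,140]+.46)*12).tolist() for y,z in((.02,.006),(.02,.032),(-.02,.032))])
E
```

```text
F u n z [-18.6  -2.6  11.4] T [-0.39  3.54  0.2 ] P mm [-34.4   2.2  27.9]
[[460.0, 464.0], [464.0, 396.0], [534.0, 330.0]]
[[474.0, 469.0], [478.0, 401.0], [548.0, 336.0]]
```

View pics/c7.png

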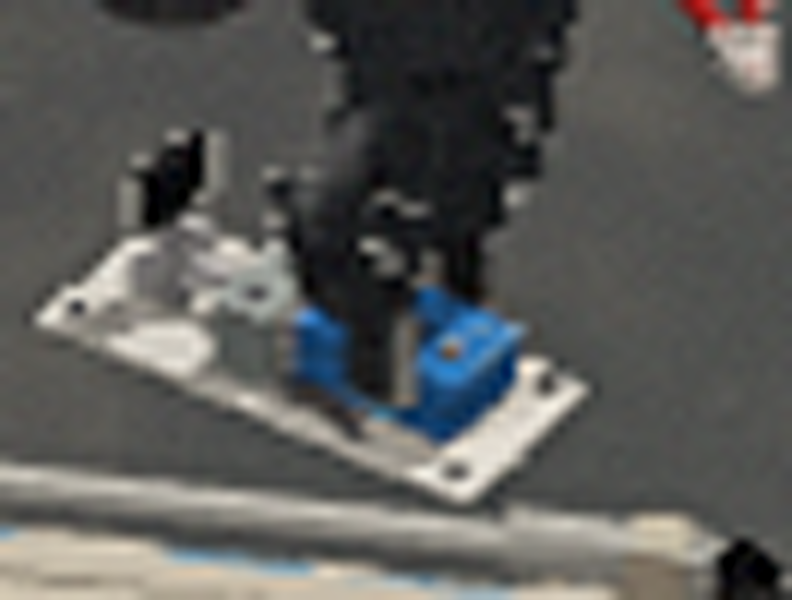

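```bash
python3 -m creep '0 0 0 0;0 0 0 0;0 0 0 0;0 0 0 0;0 0 0 0;0 0 0 0;0 0 0 0;0 0 0 0;0 0 0 0;0 0 0 0'; python3 f.py; python3 -c "
from cell import workorder;print(workorder.finish_job())"
```

```text
time_s: 31.53
eef_pos: [0.3785, -0.3459, 0.0279]
orientation: [-3.14, -0.012, 2.716]
wrist_force: [-17.7, 6.8, 11.1]
finger_gap: 0.0387
grip_force: 60.7
F u n z [-18.9  -1.1  11.1] T [-0.39  3.58  0.23] P mm [-34.4   2.1  27.9]
the job is handed in; nothing more can be done
None
```

I handed the job in at 31.5 s: the lock knob is turned to about 1.45 rad or more, and the tester is held at the hard stop with about 19 N total push (60 N grip). It caught once on the right-hand guide cheek on the way in, and the hand-in returned no verdict.

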